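# Shift the microscope stage's speed selector into third

### The arm

A 7-joint arm with a two-finger parallel gripper is mounted at the origin on the work surface. World frame = base frame: x ahead of the robot, y to its left, z up, the work surface at z = 0. Lengths are in mm, angles in rad, forces in N, time in s.
With the tool pointing down it reaches from about 400 to 900 mm from the base axis. Payload 5.6 kg.
Tool frame: the origin (TCP) lies midway between the tips of the shut fingers; the grasp point (between the pads) lies 19 mm behind it; x points along the fingers, y is the direction in which the jaws open and shut, and the axes are right-handed (so a half turn about x gives the same grasp; the last joint's range is limited). The gripper opens to 92 mm and grips with 3 to 60 N. Pads are 20 mm wide; open, the fingers measure 128 mm over their backs; the gripper's body (75 mm by 189 mm) begins 69 mm behind the grasp point.
Start: joints at [1.202, 0.468, -0.012, 1.603, 0.006, 1.071, -0.056], TCP at [208.002, -615.828, 214.592] pointing down, gripper open.
Joint ranges: [-2.53, 2.53], [-0.31, 2.02], [-1.57, 1.55], [0.28, 2.44], [-1.29, 4.43], [0.15, 1.84], [-2.92, 2.92]. Speed limits (rad/s): [2.57, 2.57, 3.14, 3.14, 3.14, 3.14, 3.14].

### API

Orientations are given as a rotation vector (axis times angle).
In Python, from cell import robot, grip, kin, viewer gives the robot as it stands. Calls block until the motion is done:
- robot.movep(position, orientation): joint-space move of the TCP to a pose.
- robot.servo_line(position, feed=150, rotation=None): straight line of the TCP; rotation=None keeps the orientation; feed is the mean speed in mm/s.
- robot.goto_joints(angles): joint-space move.
- grip(opening, newtons=None): opening from 0.0 (shut) to 1.0 (fully open); newtons is the grip in N (None keeps the last); returns when the fingers have stopped.
- robot.hold(seconds).
- kin.ik(position, orientation): joint angles nearest the present ones, or None.
- robot.observe(): the state.
- viewer.read_camera(name): name is "scene" or "top"; returns the picture (384x512x3 uint8, red, green, blue); there is no depth.
- viewer.camera_info(name): a dict with "camera_matrix" (3x3 intrinsics, pixels), "R" (3x3) and "t" (3): a world point X has camera coordinates R X + t. Camera axes: x right, y down, z forward; pixel columns grow to the right and rows downward; lengths in mm; the calibration is good to about 2 mm. A picture is of the moment at which its call begins. camera_info takes no time and is no camera call.
A pose or a line that the arm cannot do raises robot.IKError and nothing moves.
- robot.job_done(): hands the job in, once; it reports no verdict.
Trained networks look in the newest picture that a camera, given by its name, has taken for a name from the list of things; names that differ only in an ending like _2 or _b are one class to them, and where a whole thing is asked for, a point or a joint stands for the part that bears it (a point fixed in the world has none). Each returns a list of dicts, best first, with "confidence" (0 to 1); they miss things now and then, are a little off and sometimes report something else, mostly with a low value. They report only what shows in the picture. A call takes as long as a camera call.
- viewer.silhouettes(name, camera): "mask" (384x512 bool, what is visible of it).
- viewer.pinpoint(name, camera): "at" ([x, y, z] in mm, in the coordinates of the camera as it stood for that picture, good to about 4 mm: a listed point, or the origin of a listed thing).
The state is a dict: "t": time; "joints": joint angles; "joint_velocities": joint speeds; "joint_torque": joint torques, N m; "tcp_pos": TCP position; "tcp_rot": TCP orientation; "contact_force": force on the tool from outside, world axes, zero at the start; "wrist_torque": the same for the moment, N m; "grip_width": opening from 0.0 (shut) to 1.0 (fully open).
Only numpy, scipy, OpenCV 4.12 (cv2) and the standard library are available. Lean on these libraries where they do the work, as an engineer would, in place of code of your own. Each camera call takes 0.05 s, during which the arm holds its last target.

### The job

The red-knobbed speed selector on the measuring microscope's black control console has been left somewhere in the left-hand track of its H-shaped gate. Push the knob with a fingertip or the outside of the fingers, never pinching it and without forcing it: bring it level with the cross slot, push it across to the right-hand track, then push it forward, fully home, into the third slot (three green dots, the far right one seen from the console's blue front). Leave the lever standing there, come clear of it, and leave the objective, gauge block, ring gauge and bottle where they are.

Things in the scene. Friction and masses are not known exactly. Their poses are not given: they have to be found in the camera images.
- console: Fixed black console, 260 mm deep (its x), 360 mm wide (its y), deck 76 mm above the table. Origin: centre of its underside, on the table. +x is 'forward', away from its blue front panel with dials; +y is 'left'; z up. Place and yaw (up to 0.35 rad either way) differ from run to run.
- gate (a point): Centre of the aluminium gate plate (130 x 120 mm) on the middle of the deck, on its top face, 82 mm above the table; axes as the console's. The H-shaped slot is cut in it. Dots on the plate mark the slots: one = forward left, two = back left, three (green) = forward right, four = back right.
- knob (a point): Centre of the red knob, a cylinder 36 mm across, 30 mm tall (plus a 5 mm dome) on a steel stem 8 mm thick. The stem pivots 18 mm above the table at console x = y = 0, 155 mm below the knob's centre (173 mm above the table when upright). In the console's frame the centre is at x = 0.155 sin(fore), y = -0.155 sin(across) cos(fore), z = 0.018 + 0.155 cos(across) cos(fore).
- across (a joint): Sideways lean of the lever, rad: -0.17 hard left, +0.17 hard right (stops; the knob travels 26 mm either side). Left track: -0.17 to -0.14; right track: 0.14 to 0.17. It passes from track to track only through the cross slot, with fore within about 0.045 of 0. Stiff hinge: some 3.5 N at the knob moves it, it stays where it is left.
- fore (a joint): Fore-and-aft lean of the lever, rad: -0.26 fully back (slots two, four), 0 level with the cross slot, +0.26 fully forward (slots one, three); the knob travels 40 mm either way, to stops. Starts anywhere along the left track. Stiff hinge: some 3.5 N at the knob moves it, it stays where it is left.
- objective: Loose silvery microscope objective standing on the right of the console's deck, 33 mm across, 46 mm tall; origin at the centre of its underside. To be left alone.
- gauge_block: Loose steel gauge block on the left of the console's deck, 30 x 35 x 25 mm tall; origin at the centre of its underside. To be left alone.
- ring_gauge: Loose brass ring gauge lying on the left of the console's deck, 48 mm across, 22 mm bore, 16 mm tall; origin at the centre of its underside. To be left alone.
- cleaner: Loose white bottle of lens cleaner standing on the table to the right of the console, 44 mm across, 100 mm tall; origin at the centre of its underside. To be left alone.

How it is judged (in metres and radians):
On the way, in this order (a step that is already met when the one before it is completed fails the run):
1. the lever has been brought across to the right-hand track through the cross slot (value of joint across above 0.11 rad and value of joint fore below 0.12 rad), for 0.02 s.
2. the lever has been pushed forward into the third slot (value of joint across above 0.12 rad and value of joint fore above 0.22 rad), for 0.2 s.
At the end, for the whole second after the job is handed in: The lever rests in the third slot: across above 0.12 rad and fore above 0.22 rad (within about 6 mm of its forward stop at the knob), not moving; every loose thing is within 15 mm of where it started (all of step 2 and velocity of joint across between -0.05 and 0.05 rad/s and velocity of joint fore between -0.05 and 0.05 rad/s and distance of each of objective, gauge_block, ring_gauge, cleaner from where it was at the start of the episode below 0.015 m); the robot touches nothing.
It fails at once if the knob is pinched: opposite sides of it pressed by the fingers at once, more than 1.5 N each ((contact force between the fingers and fore_c0 above 1.5 N and contact force between the fingers and fore_c4 above 1.5 N) or (contact force between the fingers and fore_c1 above 1.5 N and contact force between the fingers and fore_c5 above 1.5 N) or (contact force between the fingers and fore_c2 above 1.5 N and contact force between the fingers and fore_c6 above 1.5 N) or (contact force between the fingers and fore_c3 above 1.5 N and contact force between the fingers and fore_c7 above 1.5 N)).
It fails at once if the lever is forced: more than 50 N between the robot and the lever (contact force between any of the arm, the fingers and fore above 50 N).
It fails at once if the objective, gauge block, ring gauge or bottle is shifted, lifted or knocked over (moved more than 15 mm or tilted more than 0.4 rad) (distance of any of objective, gauge_block, ring_gauge, cleaner from where it was at the start of the episode above 0.015 m or angle between any of objective, gauge_block, ring_gauge, cleaner's own z axis and vertical above 0.4 rad).
It also fails if it takes over 51 s, if anything falls off the work surface, if the arm or the gripper's body presses on something with over 40 N, if the wrist force passes 120 N, or if a joint passes its speed limit or range.

## Working session

There is one attempt and no reset: what is moved stays moved. The work goes in short steps, each a Python script; the robot and the scene stay as the last script left them, time stands still between calls to the robot, and variables do not carry over. Pictures are saved under pics/ and viewed, and the job is handed in when it is done.

```bash
ls; mkdir -p pics; python3 - <<'E'
from cell import robot,grip,kin,viewer
import cv2,numpy as np
for c in("scene","top"):
    im=viewer.read_camera(c); cv2.imwrite(f"pics/{c}0.png",im[:,:,::-1])
    ci=viewer.camera_info(c); R=np.array(ci["R"]);t=np.array(ci["t"])
    print(c,np.round(-R.T@t),np.round(R,2).tolist(),ci["camera_matrix"][0][0])
    for n in("console","gate","knob","objective","gauge_block","ring_gauge","cleaner"):
        for d in viewer.pinpoint(n,c)[:2]:
            print(n,round(d["confidence"],2),np.round(R.T@(np.array(d["at"])-t),1))
s=robot.observe();print(s["t"],s["tcp_rot"],s["grip_width"])
E
```

```text
pics
scene [944. 588. 786.] [[-0.89, 0.46, 0.01], [0.31, 0.61, -0.73], [-0.35, -0.64, -0.68]] 433.38034732889884
console 0.83 [591.5  34.3  -2.6]
gate 0.58 [589.4  37.8  79.5]
knob 0.81 [587.2  63.8 169.5]
objective 0.71 [549.  -83.   82.4]
gauge_block 0.64 [573.7 185.9  68.4]
gauge_block 0.49 [587.   63.8 168.8]
ring_gauge 0.56 [686.6 145.7  78. ]
cleaner 0.78 [ 549.9 -203.9   -1.8]
top [498. -37. 996.] [[-0.02, -1.0, -0.04], [-0.99, 0.02, -0.12], [0.12, 0.04, -0.99]] 373.6662484356129
console 0.97 [586.7  39.    1.6]
gate 0.9 [591.9  38.1  79.6]
knob 0.83 [590.4  64.1 168.8]
objective 0.54 [548.8 -78.2  74.9]
gauge_block 0.47 [571.7 183.6  77.1]
ring_gauge 0.58 [694.2 146.7  73.1]
cleaner 0.8 [ 550.  -206.4   -2.8]
0.8 [ 2.04510459  0.33600549 -2.04513435] 1.0015234897257776
```

View pics/top0.png

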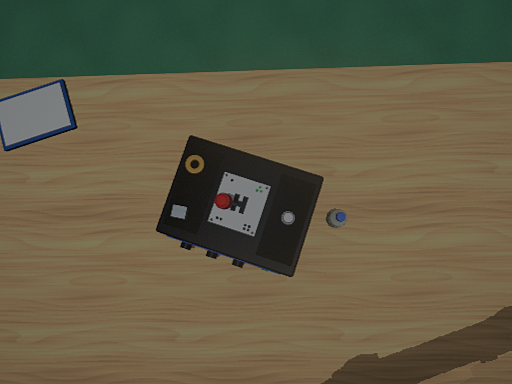

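View pics/scene0.png

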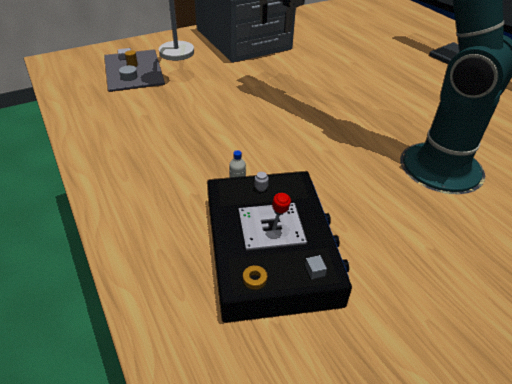

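```bash
python3 - <<'E'
from cell import viewer
import cv2,numpy as np
from scipy.optimize import least_squares
for c in("top","scene"):
    im=viewer.read_camera(c)
    m=viewer.silhouettes("console",c)
    m=m[0]["mask"].astype(np.uint8)
    cv2.imwrite(f"pics/con_{c}.png",m*255)
    k=viewer.silhouettes("knob",c)
    for d in k[:2]:
        mm=d["mask"]; ys,xs=np.nonzero(mm);print(c,d["confidence"],mm.sum(),xs.mean(),ys.mean(),xs.min(),xs.max(),ys.min(),ys.max())
    ys,xs=np.nonzero(m);print(cv2.minAreaRect(np.c_[xs,ys].astype(np.int32)))
E
```

```text
top 0.73 230 224.0391304347826 200.50434782608696 215 235 193 208
((238.6551055908203, 207.9447021484375), (145.2026824951172, 111.87423706054688), 17.2414608001709)
scene 0.6 392 279.2576530612245 206.125 271 289 193 229
((278.8687744140625, 243.16741943359375), (144.87896728515625, 133.38731384277344), 83.0887680053711)
```

The top view shows the console turned about -0.33 rad (corners near (190,137), (323,177), (293,276) and (157,230)). The knob is at (224,201), left of the H and a little behind the cross slot. I'll refine the pose by fitting outlines.

```bash
cat > h.py <<'E'
from cell import robot,grip,kin,viewer
import cv2,numpy as np
from scipy.optimize import minimize,least_squares
from scipy.spatial.transform import Rotation as Ro
CI={c:{k:np.array(v) for k,v in viewer.camera_info(c).items() if k in("camera_matrix","R","t")} for c in("top","scene")}
def proj(c,P):
    i=CI[c];q=(np.atleast_2d(P)@i["R"].T+i["t"])@i["camera_matrix"].T
    return q[:,:2]/q[:,2:]
def knobc(f,a):
    return np.array([155*np.sin(f),-155*np.sin(a)*np.cos(f),18+155*np.cos(a)*np.cos(f)])
def T(p,P):
    c,s=np.cos(p[2]),np.sin(p[2]);P=np.atleast_2d(P)
    return np.c_[p[0]+c*P[:,0]-s*P[:,1],p[1]+s*P[:,0]+c*P[:,1],P[:,2]]
def lever(p,cams=("top","scene"),verbose=True,save=None):
    """estimate fore,across from red blobs"""
    obs={}
    for c in cams:
        im=viewer.read_camera(c)
        if save: cv2.imwrite(f"pics/{save}_{c}.png",im[:,:,::-1])
        I=im.astype(int);m=((I[:,:,0]>90)&(I[:,:,1]<0.4*I[:,:,0])&(I[:,:,2]<0.4*I[:,:,0])).astype(np.uint8)
        n,l,st,ce=cv2.connectedComponentsWithStats(m)
        if n<2: continue
        k=1+np.argmax(st[1:,4]);obs[c]=ce[k]; 
        if verbose: print(c,"red",st[k],ce[k])
    return obs
E
python3 - <<'E'
from h import *
tr=0
M={}
for c in("top","scene"):
    viewer.read_camera(c);M[c]=viewer.silhouettes("console",c)[0]["mask"]
def cost(p,cs=("top","scene")):
    s=0
    for c in cs:
        B=[[x,y,z] for x in(-130,130) for y in(-180,180) for z in(0,76)]
        h=cv2.convexHull(proj(c,T(p,B)).astype(np.float32))
        m=np.zeros((384,512),np.uint8);cv2.fillConvexPoly(m,np.round(h*16).astype(np.int32),1,shift=4)
        s+=(m.astype(bool)^M[c]).sum()
    return s
for cs in(("top",),("scene",),("top","scene")):
    r=minimize(cost,[590,38,-.33],args=(cs,),method="Nelder-Mead",options=dict(initial_simplex=[[590,38,-.33],[600,38,-.33],[590,48,-.33],[590,38,-.27]]))
    print(cs,r.x,r.fun)
p=r.x
obs=lever(p)
for name,K in [("gate",[0,0,82]),]: print(proj("top",T(p,K)),proj("scene",T(p,K)))
for c in obs:
    # assume across=-.155, blob center ~ knob centre+3mm
    f=lambda q:(proj(c,T(p,knobc(q[0],q[1])))[0]-obs[c])
    print(c,least_squares(f,[-.05,-.15]).x)
E
```

```text
('top',) [ 5.87968623e+02  3.82870671e+01 -3.36474782e-01] 1104.0
('scene',) [ 5.87155225e+02  3.22037259e+01 -3.37834319e-01] 1586.0
('top', 'scene') [ 5.87716435e+02  3.57137253e+01 -3.37003238e-01] 2849.0
top red [215 193  15  15 166] [221.80722892 200.29518072]
scene red [274 193  17  14 190] [281.96315789 199.32631579]
[[239.95862662 204.34257489]] [[271.21093904 223.9158492 ]]
top [-0.06318877 -0.20947777]
scene [-0.09637513 -0.10742936]
```

```bash
python3 - <<'E'
import cv2
a=cv2.imread("pics/top0.png")[120:290,145:350];cv2.imwrite("pics/topz.png",cv2.resize(a,None,fx=3.8,fy=3.5,interpolation=cv2.INTER_CUBIC))
E
```

```text
(no output)
```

View pics/topz.png

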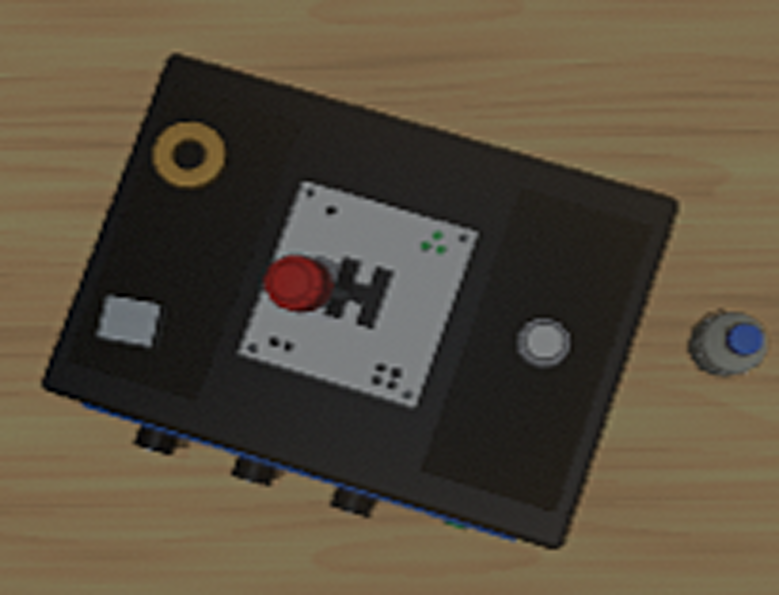

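The fits and the detectors agree: gate at about (589, 38), yaw -0.337, and lever at fore ≈ -0.06 to -0.1. I'll shut the gripper and come down behind the knob.

```bash
cat >> h.py <<'E'
P0=np.array([589.,38.,-0.337])
def W(x,y,z): return T(P0,[x,y,z])[0]
def rot(sgn):
    c,s=np.cos(P0[2]),np.sin(P0[2])
    X=np.array([0,0,-1.]);Y=sgn*np.array([-s,c,0]);return Ro.from_matrix(np.c_[X,Y,np.cross(X,Y)]).as_rotvec()
def con(v):
    c,s=np.cos(P0[2]),np.sin(P0[2]);v=np.array(v);return np.array([c*v[0]+s*v[1],-s*v[0]+c*v[1],v[2]])
def st():
    o=robot.observe();q=con(np.array(o["tcp_pos"])-[P0[0],P0[1],0]);return o["t"],q,con(o["contact_force"])
def push(a,b,z,fmax,step=2.,feed=30,f0=None):
    """console-frame a->b (xy), stop at |F| horiz change > fmax"""
    a=np.array(a,float);b=np.array(b,float);n=max(1,int(np.ceil(np.linalg.norm(b-a)/step)))
    if f0 is None: f0=st()[2]
    for i in range(1,n+1):
        q=a+(b-a)*i/n
        robot.servo_line(W(q[0],q[1],z),feed=feed)
        t,p,f=st();d=f-f0
        print(round(t,2),"cmd",np.round(q,1),"tcp",np.round(p,1),"F",np.round(d,1))
        if np.linalg.norm(d)>fmax: print("STOP");return q
    return q
E
python3 - <<'E'
from h import *
for s in(1,-1):
    print(s,kin.ik(W(-52,25,280),rot(s)),robot.observe()["joints"])
    for w in((-52,25,145),(0,75,145),(20,-25,145)): print(kin.ik(W(*w),rot(s)) is not None)
E
```

```text
1 [ 0.51548141  0.39397218 -0.91619537  1.72366489  0.33418374  1.19007213
  0.74362751] [ 1.20201856  0.46751974 -0.0116061   1.60270387  0.00599801  1.07142519
 -0.05625867]
True
True
True
-1 [ 0.32517649  0.31971695 -0.6504887   1.73416362  0.20931055  1.15798742
 -2.29324498] [ 1.20201856  0.46751974 -0.0116061   1.60270387  0.00599801  1.07142519
 -0.05625867]
True
True
True
```

```bash
python3 - <<'E'
from h import *
grip(0.0,10)
robot.movep(W(-56,25,280),rot(1))
print(st())
robot.servo_line(W(-56,25,145),feed=120)
print(st()); lever(P0,save="a")
E
python3 -c "
import cv2,numpy as np
a=cv2.imread('pics/a_scene.png')[120:320,180:380];b=cv2.imread('pics/a_top.png')[100:300,130:330]
cv2.imwrite('pics/a.png',cv2.resize(np.hstack([a,b]),(800,400),interpolation=cv2.INTER_CUBIC))"
```

```text
(5.475, array([-55.41300224,  24.00114845, 279.7336806 ]), array([0.80061877, 0.63460518, 0.62653037]))
(6.75, array([-56.38258343,  27.77385282, 144.67081361]), array([ 1.53293118,  7.20809808, -1.2763417 ]))
top red [224 198   2   4   4] [224.5 199.5]
scene red [274 193  16  14 179] [281.63687151 199.33519553]
```

View pics/a.png

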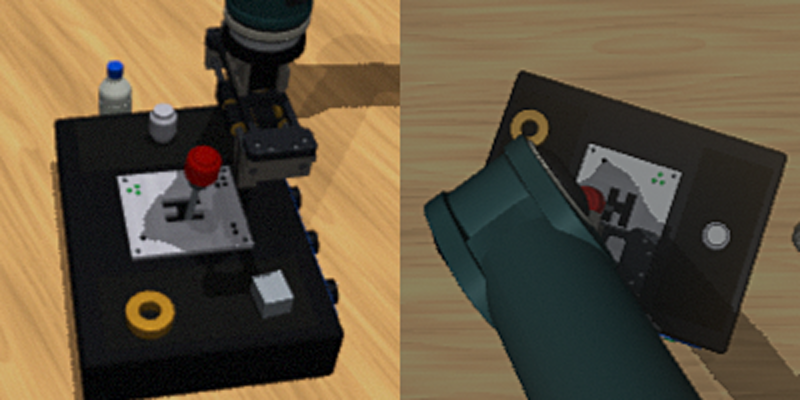

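The fingers stand behind the knob, which hasn't moved and nothing is touching it. I'll let the arm settle for a force baseline, then push forward.

```bash
python3 - <<'E'
from h import *
robot.hold(0.3);print(st())
push((-56,25),(-30,25),145,2.5,step=2,feed=30)
robot.hold(0.2);print(st())
E
```

```text
(7.15, array([-56.35678189,  27.73119334, 144.66213494]), array([ 0.7647913 ,  6.64765127, -0.47298388]))
7.4 cmd [-54.  25.] tcp [-55.7  27.7 144.5] F [-3.1 -2.   0.8]
STOP
(7.6, array([-55.67566149,  27.74632449, 144.51336553]), array([-2.81965209,  5.79206863,  0.9412686 ]))
```

```bash
python3 - <<'E'
from h import *
im=viewer.read_camera("scene");cv2.imwrite("pics/b.png",cv2.resize(im[110:260,220:370,::-1],(600,600),interpolation=cv2.INTER_CUBIC))
o=robot.observe();print(o["grip_width"],o["tcp_rot"],rot(1),o["wrist_torque"],o["joint_torque"])
for n,q in [("tcp",o["tcp_pos"]),("tcpb",np.array(o["tcp_pos"])+[0,0,88])]: print(n,(proj("scene",q)-[220,110])*4)
for dx in(-10,10):
  for dy in(-18,18): print((proj("scene",W(-55.7+dx,27.7+dy,145))-[220,110])*4)
E
```

```text
0.0017734490210278057 [ 0.26590415  1.55568574 -0.25960551] [ 0.26445268  1.55457049 -0.26445268] [ 1.4451389  -0.01154912 -0.05914788] [ 3.68338421e+00 -4.30274749e+01 -6.21050209e+00 -1.94861573e+01
  1.36606738e+00  1.10964719e+00  3.85176844e-02]
tcp [[325.74640043 405.73870529]]
tcpb [[343.17898459 278.45077872]]
[[336.4689139 379.1453905]]
[[353.12297031 428.04660289]]
[[299.43967935 382.64942063]]
[[315.04866098 431.78063479]]
```

View pics/b.png

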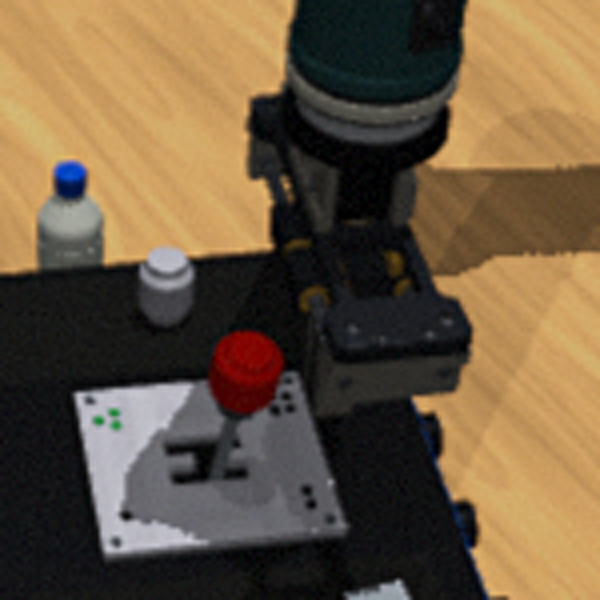

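```bash
python3 - <<'E'
from h import *
print((proj("scene",[W(-55.7+a,27.7+b,233) for a in(-37,37) for b in (-94,94)])-[220,110])*4)
for w in((-66,25,145),(-66,25,175),(-66,25,145)):
    robot.servo_line(W(*w),feed=60);robot.hold(.2);print(w,[np.round(v,1) for v in st()])
E
```

```text
[[368.96626824 154.93664813]
 [474.13774241 407.78074224]
 [231.05663398 165.90419658]
 [312.97701585 423.49303838]]
(-66, 25, 145) [np.float64(8.2), array([-66.1,  27.6, 145.1]), array([-0.7,  5.4,  2.2])]
(-66, 25, 175) [np.float64(9.0), array([-66.1,  24.6, 174.7]), array([-0.3,  0.3, -0. ])]
(-66, 25, 145) [np.float64(9.9), array([-66.1,  27.6, 144.5]), array([ 1.6,  7.4, -0.7])]
```

```bash
python3 - <<'E'
from h import *
for c in("scene","top"):
    im=viewer.read_camera(c);cv2.imwrite(f"pics/c_{c}.png",im[:,:,::-1])
print(robot.observe()["joints"])
E
```

```text
[ 0.43148568  0.52786315 -0.83502493  1.89014124  0.47942078  0.93305132
  0.60634067]
```

View pics/c_scene.png

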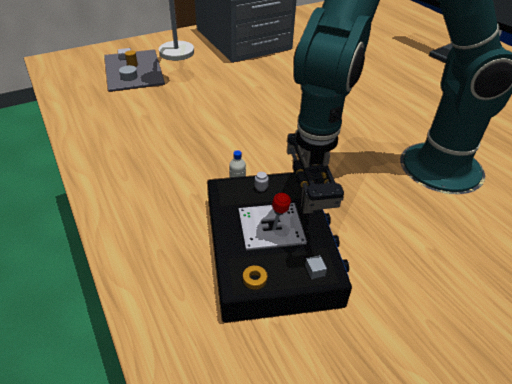

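View pics/c_top.png

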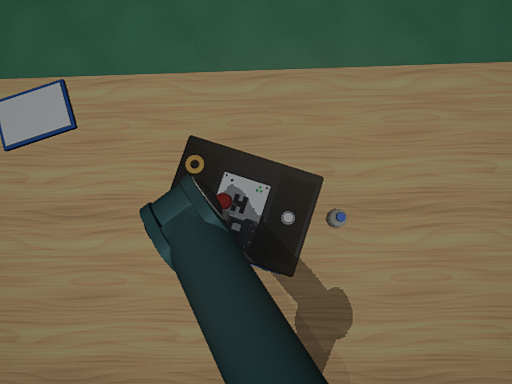

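```bash
python3 - <<'E'
from h import *
im=cv2.imread("pics/c_top.png")
cv2.imwrite("pics/d.png",cv2.resize(im[180:280,180:310],(780,600),interpolation=cv2.INTER_CUBIC))
print((proj("top",[W(-66,27,145),W(-66,27-94,233),W(-29,27-94,233),W(-66,27-64,175)])-[180,180])*6)
for w in((-66,32,145),(-66,25,160)):
    robot.servo_line(W(*w),feed=60);robot.hold(.1);print(w,[np.round(v,1) for v in st()],robot.observe()["wrist_torque"])
E
```

```text
[[218.10006117 269.23984105]
 [442.2174036  345.5282809 ]
 [476.40440323 241.50913402]
 [371.27198947 320.77439461]]
(-66, 32, 145) [np.float64(10.4), array([-66.3,  31.3, 144.4]), array([0.4, 0.2, 0.9])] [ 0.04156838 -0.14211756 -0.07088633]
(-66, 25, 160) [np.float64(10.9), array([-65.5,  26.1, 161. ]), array([-1.4,  4.6,  5. ])] [ 1.02649042 -0.25825276 -0.00942841]
```

View pics/d.png

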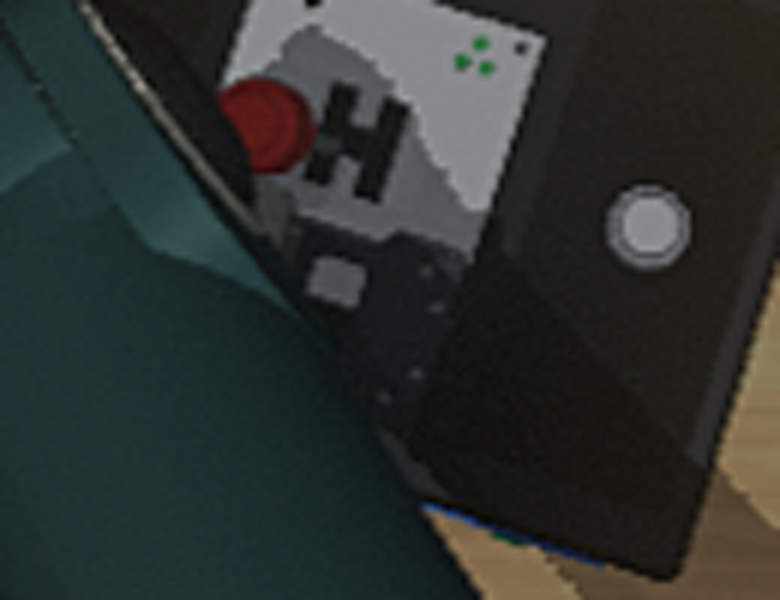

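```bash
python3 - <<'E'
from h import *
robot.servo_line(W(-66,32,175),feed=60)
a=cv2.imread("pics/scene0.png");b=cv2.imread("pics/top0.png")
for im,c in((a,"scene"),(b,"top")):
    for z in (85,160):
        for q in proj(c,[W(-66,8,z),W(-46,8,z)]): cv2.circle(im,tuple(int(round(v)) for v in q),1,(0,255,255) if z>100 else (255,255,0),-1)
cv2.imwrite("pics/e.png",cv2.resize(np.hstack([a[150:290,200:360],b[130:270,150:310]]),(800,350),interpolation=cv2.INTER_CUBIC))
im=viewer.read_camera("scene");cv2.imwrite("pics/f.png",cv2.resize(im[90:240,220:370,::-1],(600,600),interpolation=cv2.INTER_CUBIC))
E
```

```text
(no output)
```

View pics/e.png

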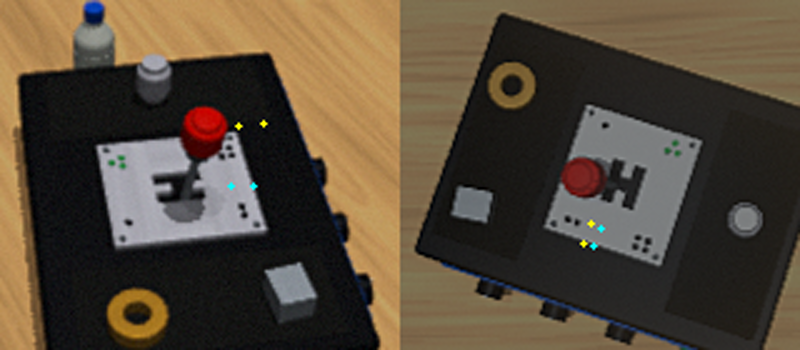

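View pics/f.png

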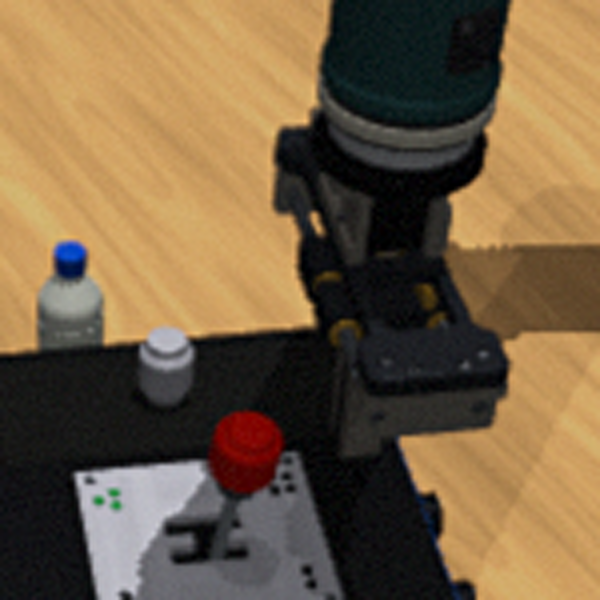

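The unseen contact only shows below z ≈ 165. At z = 173 the finger still overlaps the knob, which spans about 158–188, so I'll push there and watch the forces and the red blob.

```bash
python3 - <<'E'
from h import *
robot.servo_line(W(-66,27,173),feed=60);robot.hold(.15);f0=st()[2];print(st())
q=push((-66,27),(-50,27),173,2.5,step=4,feed=60,f0=f0)
if q[0]>-51: q=push(q,(-28,27),173,2.5,step=2,feed=40,f0=f0)
robot.hold(.1);print(st());lever(P0,("scene",))
E
```

```text
(11.7667, array([-66.01319329,  26.90401653, 172.93069293]), array([ 0.29888173, -0.44202003, -0.10465341]))
12.02 cmd [-62.  27.] tcp [-61.7  27.  173. ] F [0.1 0.6 0.3]
12.27 cmd [-58.  27.] tcp [-57.7  27.  173. ] F [-0.5  0.1 -0.1]
12.52 cmd [-54.  27.] tcp [-53.7  27.  173. ] F [-0.3 -0.4  0.4]
12.77 cmd [-50.  27.] tcp [-49.8  26.9 173. ] F [-0.5  0.7 -0.4]
13.02 cmd [-48.  27.] tcp [-47.9  27.  173. ] F [-0.6  0.3  0. ]
13.27 cmd [-46.  27.] tcp [-45.9  27.  173. ] F [0.  0.3 0.7]
13.52 cmd [-44.  27.] tcp [-43.9  27.  173. ] F [-0.1  1.   0.9]
13.77 cmd [-42.  27.] tcp [-41.9  27.  173. ] F [-0.5  0.1  0.5]
14.02 cmd [-40.  27.] tcp [-40.   27.1 173. ] F [-0.8  0.3 -0.1]
14.27 cmd [-38.  27.] tcp [-38.6  27.2 173. ] F [-2.3  0.9  2.1]
STOP
(14.3667, array([-38.44240419,  27.15009781, 173.01001009]), array([-2.75244292,  0.19865738,  1.42247972]))
scene red [274 193  16  14 165] [281.21818182 199.3030303 ]
```

Contact at TCP x = -38.5 puts the knob at fore ≈ -0.062, agreeing with the vision estimate. I'll push on until the TCP is near -28, where fore is about 0.

```bash
python3 - <<'E'
from h import *
f0=np.array([.2,-.2,0])
for x in (-35,-32,-30,-28.5,-27,-26,-25,-24):
    push((x-1,27),(x,27),173,15,step=5,feed=40,f0=f0)
    if st()[1][0]>-28.7: break
lever(P0,("scene",))
robot.servo_line(W(-50,30,173),feed=100)
lever(P0,save="g"); print(st())
E
```

```text
14.67 cmd [-35.  27.] tcp [-34.9  27.2 173.1] F [-2.9  0.6  2.8]
14.92 cmd [-32.  27.] tcp [-31.7  27.1 173. ] F [-3.2  0.8  3. ]
15.17 cmd [-30.  27.] tcp [-29.9  27.  173. ] F [-3.4  1.7  3.3]
15.42 cmd [-28.5  27. ] tcp [-28.4  27.  173. ] F [-3.3  0.3  2.6]
scene red [269 193  16  14 166] [276.51807229 199.59036145]
top red [221 192   6   7  13] [223.07692308 196.        ]
scene red [269 193  17  14 180] [276.85555556 199.61666667]
(15.9333, array([-49.0711927 ,  29.59458885, 173.07490936]), array([ 0.01036289,  0.38626889, -0.28644978]))
```

```bash
python3 - <<'E'
from h import *
robot.servo_line(W(-50,76,173),feed=120)
robot.servo_line(W(0,76,173),feed=120);robot.hold(.1);f0=st()[2];print(st())
q=push((0,76),(0,66),173,2.5,step=5,feed=60,f0=f0)
q=push(q,(0,56),173,9,step=3,feed=50,f0=f0)
lever(P0,("scene",))
q=push(q,(0,16),173,9,step=4,feed=60,f0=f0)
lever(P0,("scene",))
E
```

```text
(17.1333, array([ -0.96540358,  76.05552551, 173.00772155]), array([-1.2414845 , -0.28593676,  0.21349781]))
17.38 cmd [ 0. 71.] tcp [ -0.2  70.5 173.1] F [1.1 0.2 0.7]
17.63 cmd [ 0. 66.] tcp [1.00e-01 6.55e+01 1.73e+02] F [ 0.8  0.7 -0.2]
17.88 cmd [ 0.  63.5] tcp [  0.   63.3 173. ] F [ 1.9 -0.2 -0.4]
18.13 cmd [ 0. 61.] tcp [1.00e-01 6.08e+01 1.73e+02] F [ 0.9 -0.4 -0.9]
18.38 cmd [ 0.  58.5] tcp [-1.000e-01  5.900e+01  1.732e+02] F [1.4 1.2 0.9]
18.63 cmd [ 0. 56.] tcp [1.000e-01 5.690e+01 1.736e+02] F [1.  4.2 2.4]
scene red [269 194   4  11  29] [270.96551724 198.89655172]
18.93 cmd [ 0. 52.] tcp [  0.2  52.2 173.3] F [1.4 3.6 3. ]
19.18 cmd [ 0. 48.] tcp [1.000e-01 4.770e+01 1.729e+02] F [1.  2.4 3.8]
19.43 cmd [ 0. 44.] tcp [  0.   43.4 172.8] F [1.  2.3 2.2]
19.68 cmd [ 0. 40.] tcp [  0.   39.3 172.8] F [1.5 1.8 2.3]
19.93 cmd [ 0. 36.] tcp [ -0.   35.3 172.8] F [0.6 2.5 2. ]
20.18 cmd [ 0. 32.] tcp [  0.   31.3 172.8] F [1.2 1.9 1.2]
20.43 cmd [ 0. 28.] tcp [ -0.   27.4 172.9] F [1.3 2.3 1.4]
20.68 cmd [ 0. 24.] tcp [  0.   23.3 172.9] F [0.5 2.2 1.8]
20.93 cmd [ 0. 20.] tcp [  0.   19.4 172.9] F [1.  1.6 0.9]
21.18 cmd [ 0. 16.] tcp [ -0.   15.4 172.9] F [1.2 2.2 1. ]
scene red [266 182   3   7  17] [267.17647059 184.70588235]
```

```bash
python3 - <<'E'
from h import *
f0=np.array([-1.,-.2,.2])
q=push((0,16),(0,2),173,8,step=2,feed=50,f0=f0)
robot.servo_line(W(0,30,173),feed=120)
robot.servo_line(W(-60,30,173),feed=150);lever(P0,save="i");print(st())
E
python3 -c "
import cv2,numpy as np
a=cv2.imread('pics/i_scene.png')[120:320,180:380];b=cv2.imread('pics/i_top.png')[100:300,130:330]
cv2.imwrite('pics/i.png',cv2.resize(np.hstack([a,b]),(800,400),interpolation=cv2.INTER_CUBIC))"
```

```text
21.48 cmd [ 0. 14.] tcp [-1.000e-01  1.400e+01  1.729e+02] F [1.1 2.8 0. ]
21.73 cmd [ 0. 12.] tcp [-1.000e-01  1.190e+01  1.729e+02] F [ 1.5  2.4 -0.7]
21.98 cmd [ 0. 10.] tcp [ -0.    9.7 172.9] F [ 1.4  2.9 -1.6]
22.23 cmd [0. 8.] tcp [ -0.    7.7 172.9] F [ 1.   2.2 -1.9]
22.48 cmd [0. 6.] tcp [ -0.    5.7 172.9] F [ 1.6  2.3 -0.6]
22.73 cmd [0. 4.] tcp [  0.    3.8 173. ] F [ 0.8  1.3 -1.3]
22.98 cmd [0. 2.] tcp [-1.000e-01  2.500e+00  1.731e+02] F [ 0.6  3.3 -2.5]
top red [243 197  12  13 116] [248.56034483 202.79310345]
scene red [264 176  16  12 135] [271.83703704 181.54814815]
(24.0167, array([-58.57558527,  29.40617316, 173.07360857]), array([0.19475699, 0.37029266, 0.43245529]))
```

View pics/i.png

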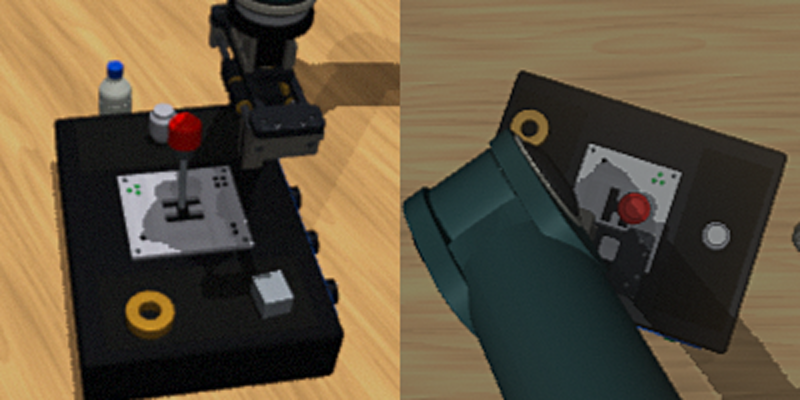

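```bash
python3 - <<'E'
from h import *
o0={"top":np.array([221.8,200.3]),"scene":np.array([282,199.3])}
for nm,ob in {"mid":{"scene":[276.85,199.6]},"now":{"top":[248.56,202.8],"scene":[271.8,181.5]}}.items():
  for c in ob:
    off=o0[c]-proj(c,T(P0,knobc(-.062,-.157)))[0]
    print(nm,c,off,least_squares(lambda q:proj(c,T(P0,knobc(*q)))[0]+off-np.array(ob[c]),[0,0.]).x)
E
```

```text
mid scene [ 1.83139821 -3.95482463] [ 0.00662556 -0.15544696]
now top [-2.29358661 -0.39901838] [0.02418216 0.22278019]
now scene [ 1.83139821 -3.95482463] [0.00570556 0.21580914]
```

Now across is past 0.14 and fore is about 0.01, so the knob is in the right track. I'll push it forward.

```bash
python3 - <<'E'
from h import *
robot.servo_line(W(-60,-25,173),feed=120)
robot.hold(.1);f0=st()[2];print(st())
robot.servo_line(W(-34,-25,173),feed=90)
q=push((-34,-25),(8,-25),173,9,step=3,feed=50,f0=f0)
lever(P0,("scene",))
if q[0]>7: q=push(q,(20,-25),173,9,step=2,feed=50,f0=f0)
lever(P0,("scene",))
E
```

```text
(24.725, array([-60.19638783, -25.07611525, 172.57993551]), array([ 0.1338861 , -0.00264833,  0.5076113 ]))
25.42 cmd [-31. -25.] tcp [-31.2 -24.9 173. ] F [ 0.2  0.  -0.2]
25.67 cmd [-28. -25.] tcp [-28.5 -24.9 173. ] F [-2.1 -0.7  2. ]
25.92 cmd [-25. -25.] tcp [-25.1 -24.9 173.1] F [-2.7 -0.4  2.6]
26.17 cmd [-22. -25.] tcp [-21.8 -25.  173. ] F [-2.8  0.6  2. ]
26.42 cmd [-19. -25.] tcp [-18.7 -25.  173. ] F [-3.2 -0.1  1.4]
26.67 cmd [-16. -25.] tcp [-15.7 -25.  173. ] F [-1.6 -0.1  2.4]
26.92 cmd [-13. -25.] tcp [-12.7 -25.  173. ] F [-2.7 -0.4  2.5]
27.17 cmd [-10. -25.] tcp [ -9.7 -25.  173. ] F [-3.  -1.2  2.4]
27.42 cmd [ -7. -25.] tcp [ -6.8 -25.  173. ] F [-1.7 -0.8  1.6]
27.67 cmd [ -4. -25.] tcp [ -3.8 -25.  172.9] F [-2.9 -0.5  2.1]
27.92 cmd [ -1. -25.] tcp [ -0.9 -25.  172.8] F [-3.4  0.   0.8]
28.17 cmd [  2. -25.] tcp [  2.  -25.  172.8] F [-3.2  0.2 -0.8]
28.42 cmd [  5. -25.] tcp [  5.  -25.  172.7] F [-2.9  1.  -1.8]
28.67 cmd [  8. -25.] tcp [  8.1 -25.  172.8] F [-2.4  0.6 -2.2]
scene red [247 180  15  11 119] [253.93277311 184.68067227]
28.97 cmd [ 10. -25.] tcp [ 10.1 -25.  173. ] F [-2.4  0.  -2.2]
29.22 cmd [ 12. -25.] tcp [ 12.2 -25.1 173. ] F [-3.1 -0.1 -1.8]
29.47 cmd [ 14. -25.] tcp [ 14.2 -25.  173. ] F [-3.6  0.4 -1. ]
29.72 cmd [ 16. -25.] tcp [ 16. -25. 173.] F [-3.6 -0.3 -1.7]
29.97 cmd [ 18. -25.] tcp [ 17.6 -25.  172.8] F [-5.2 -0.2 -2.6]
30.22 cmd [ 20. -25.] tcp [ 19.  -25.  172.6] F [-7.   1.  -2.2]
scene red [243 181  15  11 121] [249.54545455 186.12396694]
```

```bash
python3 - <<'E'
from h import *
f0=np.array([.13,0,.3])
q=push((20,-25),(26,-25),173,12,step=1.5,feed=40,f0=f0)
robot.hold(.2);print(st())
robot.servo_line(W(-30,-25,173),feed=100)
robot.servo_line(W(-60,-25,260),feed=150);lever(P0,save="j");print(st())
E
python3 -c "
import cv2,numpy as np
a=cv2.imread('pics/j_scene.png')[120:320,180:380];b=cv2.imread('pics/j_top.png')[100:300,130:330]
cv2.imwrite('pics/j.png',cv2.resize(np.hstack([a,b]),(800,400),interpolation=cv2.INTER_CUBIC))"
```

```text
30.52 cmd [ 21.5 -25. ] tcp [ 20.  -24.9 172.4] F [-7.4 -0.1 -2.1]
30.77 cmd [ 23. -25.] tcp [ 21.  -24.9 172.3] F [-8.2  0.7 -2. ]
31.02 cmd [ 24.5 -25. ] tcp [ 21.9 -24.8 172.1] F [-9.7  0.3 -2.4]
31.27 cmd [ 26. -25.] tcp [ 23.  -24.8 171.9] F [-9.9 -0.2 -1.2]
(31.4667, array([ 22.9579106 , -24.81572999, 171.93722101]), array([-10.39490639,   0.37855452,  -2.47402034]))
top red [246 177  15  13  89] [252.19101124 181.57303371]
scene red [243 181  16  18 198] [251.38888889 188.4040404 ]
(33.0417, array([-60.1778738 , -25.52534187, 258.90586639]), array([ 0.05747724, -0.59253091,  0.10282803]))
```

View pics/j.png

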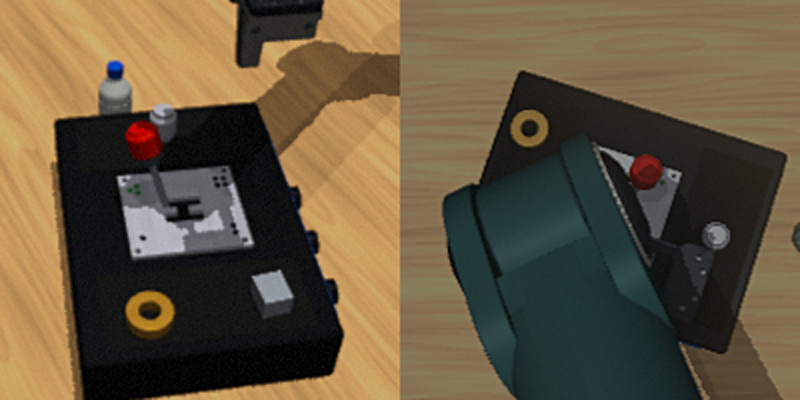

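```bash
python3 - <<'E'
from h import *
o0={"top":np.array([221.8,200.3]),"scene":np.array([282,199.3])}
ob={"top":[252.2,181.6],"scene":[251.4,188.4]}
ci={}
for c in ob:
    off=o0[c]-proj(c,T(P0,knobc(-.062,-.157)))[0]
    print(c,least_squares(lambda q:proj(c,T(P0,knobc(*q)))[0]+off-np.array(ob[c]),[.2,0.15]).x)
robot.servo_line(W(-150,-25,300),feed=200)
for c in("scene","top"):
    viewer.read_camera(c);i=CI[c]
    for n in("knob","gate","objective","gauge_block","ring_gauge","cleaner"):
        for d in viewer.pinpoint(n,c)[:1]:
            w=i["R"].T@(np.array(d["at"])-i["t"]);print(c,n,round(d["confidence"],2),np.round(w,1),np.round(con(w-[589,38,0]),1))
    for d in viewer.silhouettes("knob",c)[:1]:
        ys,xs=np.nonzero(d["mask"]);print(xs.min(),xs.max(),ys.min(),ys.max())
print(knobc(.26,.155),st())
E
```

```text
top [0.3463618  0.18109567]
scene [0.30235151 0.15687775]
scene knob 0.97 [620.7   3.  164.2] [ 41.5 -22.6 164.2]
scene gate 0.84 [590.3  35.8  80.8] [ 2.  -1.7 80.8]
scene objective 0.67 [549.8 -83.9  80.8] [   3.3 -128.    80.8]
scene gauge_block 0.6 [571.4 185.9  69.7] [-65.5 133.7  69.7]
scene ring_gauge 0.71 [687.5 144.9  79.3] [ 57.6 133.4  79.3]
scene cleaner 0.57 [ 5.487e+02 -2.032e+02 -5.000e-01] [  41.8 -240.9   -0.5]
242 263 180 223
top knob 0.59 [623.   -1.4 165.5] [ 45.1 -26.  165.5]
top gate 0.95 [592.1  37.9  76. ] [ 3.  1. 76.]
top objective 0.55 [552.1 -78.6  72.6] [   3.8 -122.3   72.6]
top gauge_block 0.63 [571.6 179.5  77.2] [-63.2 127.8  77.2]
top ring_gauge 0.61 [691.3 147.4  73.5] [ 60.4 137.1  73.5]
top cleaner 0.64 [ 548.6 -210.3    0.8] [  43.9 -247.7    0.8]
245 260 177 199
[ 39.84748554 -23.12466402 165.99468845] (34.4833, array([-149.9897946 ,  -24.97794317,  300.038456  ]), array([-0.4249784 , -0.17015512,  0.5093583 ]))
```

Knob relative to gate reads about x = +40 mm, y = -22 to -26 mm, z = 165 mm, which is the forward stop of the third slot. The loose things read where they started and the arm is clear, so I'm handing in.

```bash
python3 - <<'E'
from h import *
robot.hold(.3);robot.job_done()
E
```

```text
the job is handed in; nothing more can be done
```

The lever is in the third slot and the job is handed in. I pushed the knob with the shut fingers only: forward about 10 mm to the cross slot, across to the right-hand track, then forward until it met the stop. The highest tool force I read was about 10 N, and I handed in at about 35 s.

**Lever position:** the pinpoint readings put the knob 40–42 mm forward and 21–27 mm right of the gate centre, 164–166 mm above the table. The forward stop should be at 39.8, -23.1 and 166 mm. My cruder red-blob estimate read fore as 0.30–0.35 and across as 0.16–0.18. The fore figure is beyond the 0.26 stop and so biased, but it also says fully forward.

**Loose things:** the objective, gauge block, ring gauge and bottle read within about 6 mm of their first readings, roughly the detector noise. The arm was well clear, with tool force near 0.

**Unexplained contact:** early on, with the fingers at z = 145–160 mm behind the knob, the tool met a side force of 5–7 N. Nothing in either picture explained it. I raised the tip to z = 173 mm, where the force disappeared, and did all the pushing there. The knob had not moved before that.

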